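# Knock the bushing out of a roller end block

### The job

The aluminium end block without a shaft has a bronze bushing sitting flush in its recess. Pick this block up, lower it upright over the pin of the knock-out stand, feeling for the pin with its access hole, and press it steadily down (never harder than 60 N) until it stands flat on the plate and the pin has pushed the bushing up out of the recess. Then leave the block seated on the stand, lift the bushing out and stand it on end in the empty compartment of the tray; leave everything else where it is.

Things in the scene. Friction and masses are not known exactly. Their poses are not given: they have to be found in the camera images.
- block_mid (a point): the end block with the bushing: plain aluminium, about 0.26 kg, body 52 mm (its x) by 44 mm (its y) by 44 mm tall, with a foot 16 mm long and 12 mm high at either end in x (84 mm over the feet). The two flat faces across y, 44 mm apart, are free to grasp. The point is on the block's upright axis, half-way up (22 mm above its underside); z up.
- block_hole (a point): the same block: centre of the mouth of the access hole, in the middle of its underside (22 mm under block_mid). The hole, 18 mm across, runs 20 mm straight up into the bushing's recess, which is 27.5 mm across, 24 mm deep and open at the block's top.
- bushing_mid (a point): plain bronze bushing, 26 mm outside, 12 mm bore, 24 mm long, 0.085 kg; point at its centre, half-way up; z is its axis. At the start it sits in the block's recess, top flush with the block's top. A spring fit ring low in the recess grips it: it takes some 9 to 15 N to push it up, over the first 9 mm; above that it slides freely with 0.7 mm to spare all round.
- stand: knock-out stand bolted to the bench: dark steel plate 130 mm (its x) by 100 mm (its y), 12 mm thick; origin at the centre of its underside, z up. A short slot runs along its x in the middle of the upper face; an upright steel pin is clamped in it.
- stand_top (a point): middle of the plate's upper face, axes as the stand's. The pin: 16 mm across, 35 mm tall above the plate, flat top with a 1 mm chamfer, does not give. It stands on the line y = 0 but anywhere up to 12 mm either way along x from here; where is not reported: feel or look for it. With the block fully down it reaches 15 mm into the recess and the bushing stands 15 mm above the block.
- tray_empty (a point): grey open parts tray fixed to the bench, 200 mm (its x) by 115 mm (its y), 26 mm tall, walls 3 mm, with a wall across its middle: two compartments 95 mm (x) by 109 mm (y) inside. The point is at the centre of the inner floor (3 mm above the bench) of the empty compartment, the one on the tray's -x side; z up.
- shaft_block: bystander: a second aluminium end block of the same form, told apart by the 12 mm steel shaft stub that stands 46 mm up out of it (90 mm tall in all); origin at the centre of its underside
- feed_roller: bystander: steel shaft with two black rubber tyres, 32 mm across, standing on end, 110 mm tall; origin at its foot
- foil_roll: bystander: roll of coppery stamping foil, 60 mm across and 50 mm tall, standing on end; origin at its foot
- oil_can: bystander: red spray can, 52 mm across and 150 mm tall; origin at its foot
- screwdriver: bystander: black-handled screwdriver, 200 mm long, 26 mm thick, lying; origin at its middle, underneath
- pencilA: bystander: green pencil, 180 mm long, lying; origin at its middle, underneath
- oldA: bystander: small bronze bushing, 20 mm across and 18 mm tall, standing in the other compartment of the tray; origin at its foot
- oldB: bystander: a second small bronze bushing like it, in the same compartment; origin at its foot

How it is judged:
By the outcome, as a careful person would: the job done as asked, in the order asked, and still so for the second after the job is handed in, with the robot touching nothing.
It also fails if it takes over 70 s, if anything falls off the work surface, if the arm or the gripper's body presses on something with over 40 N, if the wrist force passes 120 N, or if a joint passes its speed limit or range.

### The arm

A 6-joint arm with a two-finger parallel gripper is mounted at the origin on the work surface. World frame = base frame: x ahead of the robot, y to its left, z up, the work surface at z = 0. Lengths are in m, angles in rad, forces in N, time in s.
With the tool pointing down it reaches from about 0.25 to 0.85 m from the base axis. Payload 12.5 kg.
Tool frame: the origin (TCP) lies on the centre line of the jaws, within the pads' length; the fingertips stand manip.nose_length ahead of it and the grasp point (between the pads) lies 5 mm behind it (manip.nose_length is the distance from the TCP to the fingertips, in m); z points along the fingers, y is the direction in which the jaws open and shut (so a half turn about z gives the same grasp; the last joint's range is limited). The gripper opens to 93 mm and grips with 3 to 60 N. Pads are 15 mm wide; open, the fingers measure 128 mm over their backs; the gripper's body (75 mm by 188 mm) begins 65 mm behind the grasp point.
Start: joints at [-1.365, 0.351, 1.652, -0, 1.139, -0.085], TCP at [0.158, -0.527, 0.233] pointing down, gripper open.
Joint ranges: [-2.75, 2.75], [-0.79, 2.1], [0.01, 2.65], [-1.57, 4.71], [0.07, 3.14], [-2.87, 2.87]. Speed limits (rad/s): [2.22, 2.22, 2.79, 3.14, 3.14, 3.14].

### API

Orientations are given as a 3x3 rotation matrix whose columns are the frame's x, y, z axes.
In Python, from plant import manip gives the robot as it stands. The module is installed in compiled form; this text tells all that it offers.
- The arm moves only by the tool apply_moves, never from a script. Its argument "plan" is a list that holds one entry, the list of rows, each a list of 5 numbers: the shift along the tool's x, y, z in m, then the turn about the tool's z in degrees, then the opening, from 0 (shut) to 1 (fully open). A call has 1 to 12 rows; each row is the pose to reach, as a shift and turn from the pose commanded when the call began, along the tool's axes at that moment; what a row does not reach only later rows make up. A row lasts 1/10 s, in which the tool goes at most 50 mm and 8.59 degrees, less where a joint would pass 70% of its speed; a pose out of reach is approached as far as the arm can. A call with a gripper value outside its range is refused whole. The fingers move at their own pace and stop on an object; "force" is the grip in N (left out, the last holds). Time passes only in rows, so rows that repeat a pose let the fingers close. It gives the time, the measured TCP pose, the force and the opening at its end, in the units of the state.
- manip.sense(): the state, without advancing time (a new reading comes with each control period).
- manip.get_image(name): name is "scene" or "top"; returns the picture (420x560x3 uint8, blue, green, red); there is no depth.
- manip.calibration(name): a dict with "fovy" (degrees; the focal length in pixels is half the picture's height over the tangent of half this angle, whatever the lens; pixels are square), "cx", "cy" (the principal point, pixels), "k1" (the pictures are not rectified: a ray, as slopes to the right and down, at radius r is drawn at 1 + k1 r^2 times it, then the intrinsics apply), "extrinsics" (4x4, takes a point from camera to world coordinates). Camera axes: x right, y down, z forward; pixel columns grow to the right and rows downward; lengths in m; the calibration is good to about 2 mm. A picture is of the moment at which its call begins. calibration takes no time and is no camera call.
- manip.sign_off(): hands the job in, once; it reports no verdict.
Trained networks look in the newest picture that a camera, given by its name, has taken for a name from the list of things; names that differ only in an ending like _2 or _b are one class to them, and where a whole thing is asked for, a point or a joint stands for the part that bears it (a point fixed in the world has none). Each returns a list of dicts, best first, with "p" (0 to 1); they miss things now and then, are a little off and sometimes report something else, mostly with a low value. They report only what shows in the picture. A call takes as long as a camera call.
- manip.recognise(label, camera): "location" ([x, y, z] in m, in world coordinates, good to about 4 mm: the middle of the surface that is visible of it).
- manip.masks_of(label, camera): "region" (420x560 bool, what is visible of it).
- manip.spot_point(label, camera): "location" ([x, y, z] in m, in world coordinates, good to about 4 mm: a listed point, or the origin of a listed thing).
The state is a dict: "t": time; "joint_pos": joint angles; "joint_vel": joint speeds; "joint_torque": joint torques, N m; "tcp_pos": TCP position; "eef_rot": TCP orientation; "ft_force": force on the tool from outside, world axes, zero at the start; "torque": the same for the moment, N m; "opening": opening from 0.0 (shut) to 1.0 (fully open).
Only numpy, scipy, OpenCV 4.12 (cv2) and the standard library are available. Lean on these libraries where they do the work, as an engineer would, in place of code of your own. Each camera call takes 0.05 s, during which the arm holds its last target. There are 200 camera calls.

## Working session

There is one attempt and no reset: what is moved stays moved. The work goes in short steps, Python scripts to look and compute and a tool call to move; the robot and the scene stay as the last step left them, time stands still between calls to the robot, and variables do not carry over. Pictures are saved under pics/ and viewed, about 8 in all and at most 12, crops included, and the job is handed in when it is done.

Besides the shell and the picture viewer there is one more tool, called after "Request:" as a command line: name --argument value ..., lists and objects as JSON in quotes. apply_moves: Moves the arm, as the interface text tells. Its arguments: {"type":"object","properties":{"plan":{"type":"array","items":{"type":"array","items":{"type":"array","items":{"type":"number"}}}},"force":{"type":"number"}},"required":["plan"]}

```bash
mkdir -p pics; cat > h.py <<'E'
import numpy as np, cv2
from plant import manip
def cal(n):
    c=manip.calibration(n); f=210/np.tan(np.radians(c['fovy'])/2)
    return c,f,np.array(c['extrinsics'])
def proj(n,P):
    c,f,E=cal(n); p=np.linalg.inv(E)@np.append(P,1); s=p[:2]/p[2]; s=s*(1+c['k1']*(s@s))
    return np.array([c['cx'],c['cy']])+f*s
def ray(n,uv):
    c,f,E=cal(n); d=(np.array(uv,float)-[c['cx'],c['cy']])/f; s=d.copy()
    for _ in range(20): s=d/(1+c['k1']*(s@s))
    return E[:3,3],E[:3,:3]@np.append(s,1)
def atz(n,uv,z):
    o,d=ray(n,uv); return o+d*(z-o[2])/d[2]
E
python3 - <<'E'
from h import *
np.set_printoptions(precision=4,suppress=True)
print(manip.nose_length); s=manip.sense(); print(s)
for n in('scene','top'):
    im=manip.get_image(n); cv2.imwrite(f'pics/{n}0.png',im); print(n,manip.calibration(n))
    for l in('block_mid','bushing_mid','stand_top','stand','tray_empty','shaft_block','feed_roller','foil_roll','oil_can'):
        print(l,[(np.round(d['location'],4).tolist(),round(d['p'],2)) for d in manip.spot_point(l,n)[:2]])
E
```

```text
0.014
{'t': 0.0, 'joint_pos': array([-1.3646,  0.3512,  1.6524,  0.    ,  1.1391, -0.0846]), 'joint_vel': array([ 0.0003, -0.0002, -0.001 , -0.001 ,  0.0003, -0.0005]), 'joint_torque': array([ -0.0007, -49.7326, -28.5263,   0.0699,   0.0256,  -0.0001]), 'tcp_pos': array([ 0.1577, -0.5266,  0.2321]), 'eef_rot': array([[ 0.958 ,  0.2868, -0.0002],
       [ 0.2868, -0.958 ,  0.0011],
       [ 0.0001, -0.0011, -1.    ]]), 'ft_force': array([-0.2205,  0.9303,  0.057 ]), 'torque': array([ 0.0304, -0.0417,  0.0527]), 'opening': 1.0007584700862466}
scene {'fovy': 47.969990561524455, 'cx': 281.5516072683583, 'cy': 209.77900748049356, 'k1': -0.12609278152711687, 'extrinsics': array([[-0.1244,  0.5464, -0.8282,  1.5946],
       [ 0.9922,  0.0615, -0.1085,  0.1253],
       [-0.0084, -0.8352, -0.5498,  0.7184],
       [ 0.    ,  0.    ,  0.    ,  1.    ]])}
block_mid [([0.5046, 0.2976, 0.02], 0.97)]
bushing_mid [([0.5043, 0.3032, 0.0319], 0.51)]
stand_top [([0.475, 0.0336, 0.0107], 0.71)]
stand [([0.4742, 0.035, 0.0007], 0.95), ([0.7145, -0.2816, 0.0004], 0.37)]
tray_empty [([0.426, -0.2954, 0.00
[... 276 characters left out ...]
51, 'k1': -0.02907715435491691, 'extrinsics': array([[-0.006 , -0.9882,  0.1532,  0.422 ],
       [-0.9994,  0.011 ,  0.0313, -0.0239],
       [-0.0326, -0.1529, -0.9877,  1.0382],
       [ 0.    ,  0.    ,  0.    ,  1.    ]])}
block_mid [([0.5031, 0.301, 0.0199], 0.97)]
bushing_mid [([0.5077, 0.2967, 0.0278], 0.51)]
stand_top [([0.4696, 0.0359, 0.0123], 0.85)]
stand [([0.4717, 0.0368, 0.0003], 0.91)]
tray_empty [([0.4283, -0.2976, 0.0047], 0.7), ([0.5039, -0.3147, 0.0], 0.52)]
shaft_block [([0.7514, 0.1003, 0.0004], 0.58)]
feed_roller [([0.7809, -0.0375, 0.0013], 0.75), ([0.7165, 0.2848, 0.0046], 0.67)]
foil_roll []
oil_can [([0.506, 0.302, 0.0285], 0.67), ([0.7106, -0.2774, 0.0002], 0.64)]
```

View pics/scene0.png

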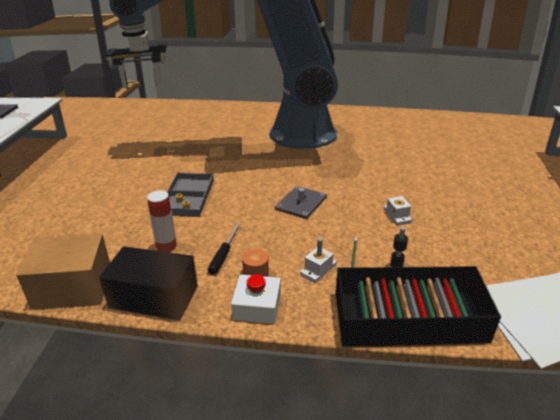

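View pics/top0.png

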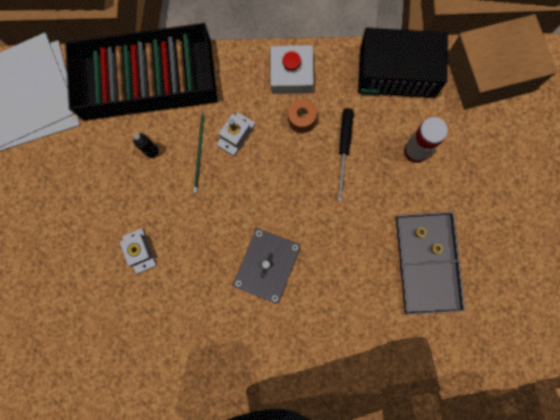

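The scene view shows the block at (398,210), the stand at (302,201) and the tray at (190,193). In the top view the block is at (137,250), the stand at (267,266) with its pin at about (266,265), and the empty tray compartment at about (431,287). Next I'll zoom in to get orientations.

```bash
python3 - <<'E'
from h import *
np.set_printoptions(precision=4,suppress=True)
im=manip.get_image('top')
cs=[(137,250),(267,266),(430,262)]
tiles=[]
for (u,v),w,k in zip(cs,(32,40,56),(8,6.4,4.6)):
    t=im[v-w:v+w,u-w:u+w]; tiles.append(cv2.resize(t,(400,400),interpolation=cv2.INTER_CUBIC)[:, :])
cv2.imwrite('pics/z1.png',cv2.resize(np.hstack(tiles[:2]),(800,400)))
for l,z in(('block_mid',.02),('stand',.012),('tray_empty',.026)):
    r=manip.masks_of(l,'top')
    for d in r[:2]:
        m=d['region'].astype(np.uint8); c,_=cv2.findContours(m,0,1); c=max(c,key=cv2.contourArea)
        W=np.array([atz('top',p[0],z)[:2] for p in c],np.float32)*1000
        R=cv2.minAreaRect(W); print(l,round(d['p'],2),R)
E
```

```text
block_mid 0.68 ((503.66107177734375, 301.5627136230469), (85.80280303955078, 59.00817108154297), 25.331552505493164)
stand 0.76 ((474.88275146484375, 33.146942138671875), (101.88761901855469, 131.58348083496094), 68.033935546875)
stand 0.56 ((505.0569763183594, 303.14154052734375), (87.61864471435547, 59.49959945678711), 21.475658416748047)
tray_empty 0.67 ((477.9457702636719, -293.8441162109375), (203.3231658935547, 122.52278900146484), 3.2387120723724365)
```

View pics/z1.png

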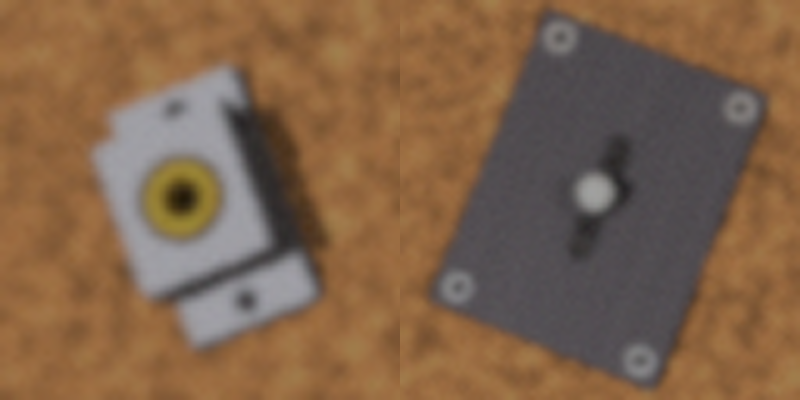

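```bash
python3 - <<'E'
from h import *
np.set_printoptions(precision=4,suppress=True)
b=lambda x,y:(105+x/6.25-.42,218+y/6.25-.42); s=lambda x,y:(227+(x-400)/5-.4,226+y/5-.4)
print('bush',atz('top',b(181,198),.044))
h1,h2=[atz('top',b(*p),.012) for p in((176,108),(247,300))]; print('block',(h1+h2)/2,h1-h2,np.degrees(np.arctan2(*(h1-h2)[1::-1])))
S=[atz('top',s(*p),.012) for p in((559,37),(740,107),(457,287),(640,360))]
d=S[0]-S[2]+S[1]-S[3]; print('stand',sum(S)/4,np.degrees(np.arctan2(d[1],d[0])),np.linalg.norm(d)/2)
P=atz('top',s(594,192),.047); print('pin',P)
# scene view
im=manip.get_image('scene')
t=[cv2.resize(im[v-32:v+32,u-32:u+32],(400,400),interpolation=cv2.INTER_CUBIC) for u,v in((398,210),(302,201))]
cv2.imwrite('pics/z2.png',np.hstack(t))
for n in ('scene',):
  print(proj(n,P),proj(n,atz('top',b(181,198),.044)))
s=manip.sense();R=s['eef_rot'];print(R.T@(np.array([.5035,.301,.2])-s['tcp_pos']))
E
```

```text
bush [0.5067 0.3002 0.044 ]
block [0.5076 0.3003 0.012 ] [0.0641 0.0263 0.    ] 22.272849035349676
stand [0.475  0.0337 0.012 ] -22.160193508665216 0.11056653124438824
pin [0.4751 0.0337 0.047 ]
[301.0448 189.3457] [399.0586 202.1485]
[ 0.5686 -0.694   0.0326]
```

View pics/z2.png

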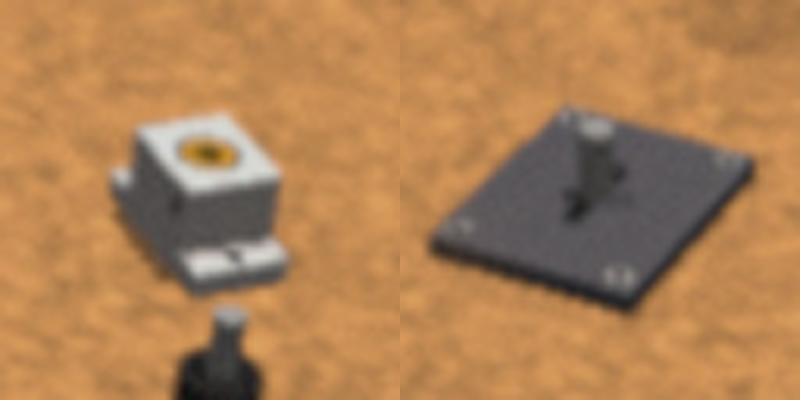

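The scene view agrees with the top view. The bushing top shows at about (399,202) and the pin top at about (301,190), each within 1 px of projecting the position I found from above. Next I'll move over the block.

Request:
apply_moves --plan '[[[0.286,-0.346,0,-5.6,1],[0.286,-0.346,0,-5.6,1],[0.572,-0.692,0.03,-5.6,1],[0.572,-0.692,0.03,-5.6,1],[0.572,-0.692,0.03,-5.6,1],[0.572,-0.692,0.03,-5.6,1],[0.572,-0.692,0.03,-5.6,1],[0.572,-0.692,0.03,-5.6,1],[0.572,-0.692,0.03,-5.6,1],[0.572,-0.692,0.03,-5.6,1],[0.572,-0.692,0.03,-5.6,1],[0.572,-0.692,0.03,-5.6,1]]]' --force 60

```text
t: 2.45
tcp_pos: [0.3917, 0.0277, 0.2141]
eef_rot: [[0.925, 0.379, 0.001], [0.379, -0.925, -0.0], [0.001, 0.0, -1.0]]
ft_force: [0.7, -1.4, -0.3]
opening: 1.0
```

```bash
cat >> h.py <<'E'
def to(P,yaw=None):
    s=manip.sense();R=s['eef_rot'];y=np.degrees(np.arctan2(R[1,0],R[0,0]))
    print('tcp',s['tcp_pos'].round(4),'yaw',round(y,2),'t',round(s['t'],2),'F',s['ft_force'].round(1),'open',round(s['opening'],3),'tilt',R[2].round(4))
    print('shift',(R.T@(np.array(P)-s['tcp_pos'])).round(4),'turn',None if yaw is None else round(y-yaw,2))
E
python3 -c "
from h import *
to([.5065,.3003,.12],22.3)"
```

```text
tcp [0.3917 0.0277 0.2141] yaw 22.28 t 2.45 F [ 0.7 -1.4 -0.3] open 1.0 tilt [ 1.e-03  5.e-04 -1.e+00]
shift [ 0.2095 -0.2088  0.0942] turn -0.02
```

Request:
apply_moves --plan '[[[0.209,-0.209,0.0,0,1],[0.209,-0.209,0.0,0,1],[0.209,-0.209,0.0,0,1],[0.209,-0.209,0.0,0,1],[0.209,-0.209,0.0,0,1],[0.209,-0.209,0.04,0,1],[0.209,-0.209,0.094,0,1],[0.209,-0.209,0.094,0,1],[0.209,-0.209,0.094,0,1],[0.209,-0.209,0.094,0,1]]]'

```text
t: 3.45
tcp_pos: [0.5062, 0.2977, 0.1218]
eef_rot: [[0.926, 0.378, 0.002], [0.378, -0.926, 0.001], [0.002, -0.0, -1.0]]
ft_force: [0.1, 0.2, 0.8]
opening: 0.999
```

```bash
python3 -c "
from h import *
to([.5067,.3003,.023],22.3)"
```

```text
tcp [0.5062 0.2977 0.1218] yaw 22.22 t 3.45 F [0.1 0.2 0.8] open 0.999 tilt [ 1.9e-03 -1.0e-04 -1.0e+00]
shift [ 0.0013 -0.0022  0.0988] turn -0.08
```

Request:
apply_moves --plan '[[[0.001,-0.001,0.04,0,1],[0.001,-0.001,0.07,0,1],[0.001,-0.001,0.09,0,1],[0.001,-0.001,0.098,0,1],[0.001,-0.001,0.098,0,1]]]'

```text
t: 3.95
tcp_pos: [0.5066, 0.2992, 0.023]
eef_rot: [[0.926, 0.378, 0.001], [0.378, -0.926, 0.0], [0.001, -0.0, -1.0]]
ft_force: [-0.0, -0.5, 1.0]
opening: 0.998
```

```bash
python3 -c "
from h import *
to([.5067,.3003,.023],22.3)"
```

```text
tcp [0.5066 0.2992 0.023 ] yaw 22.23 t 3.95 F [-0.  -0.5  1. ] open 0.998 tilt [ 1.1e-03 -1.0e-04 -1.0e+00]
shift [ 0.0005 -0.001  -0.    ] turn -0.07
```

Request:
apply_moves --plan '[[[0,-0.001,0,0,0.4],[0,-0.001,0,0,0.3],[0,-0.001,0,0,0.3],[0,-0.001,0,0,0.3],[0,-0.001,0,0,0.3],[0,-0.001,0,0,0.3],[0,-0.001,0,0,0.3],[0,-0.001,0,0,0.3]]]' --force 60

```text
t: 4.75
tcp_pos: [0.5056, 0.3003, 0.0219]
eef_rot: [[0.925, 0.379, -0.0], [0.379, -0.925, 0.0], [-0.0, -0.0, -1.0]]
ft_force: [-0.4, 1.0, 0.7]
opening: 0.468
```

```bash
python3 -c "
from h import *
to([.5067,.3003,.023],22.3)"
```

```text
tcp [0.5056 0.3003 0.0219] yaw 22.26 t 4.75 F [-0.4  1.   0.7] open 0.468 tilt [-0.e+00 -1.e-04 -1.e+00]
shift [ 0.001   0.0005 -0.0011] turn -0.04
```

Request:
apply_moves --plan '[[[0,0,-0.03,0,0.3],[0,0,-0.07,0,0.3],[0,0,-0.093,0,0.3],[-0.129,0.236,-0.093,44.4,0.3],[-0.129,0.236,-0.093,44.4,0.3],[-0.129,0.236,-0.093,44.4,0.3],[-0.129,0.236,-0.093,44.4,0.3],[-0.129,0.236,-0.093,44.4,0.3],[-0.129,0.236,-0.093,44.4,0.3],[-0.129,0.236,-0.093,44.4,0.3],[-0.129,0.236,-0.093,44.4,0.3],[-0.129,0.236,-0.093,44.4,0.3]]]'

```text
t: 5.95
tcp_pos: [0.4756, 0.0338, 0.1147]
eef_rot: [[0.927, -0.376, -0.0], [-0.376, -0.927, 0.0], [-0.0, 0.0, -1.0]]
ft_force: [0.4, 0.4, -3.8]
opening: 0.467
```

```bash
python3 -c "
from h import *
to([.475,.0337,.085],-22.2)
"
```

```text
tcp [0.4756 0.0338 0.1147] yaw -22.06 t 5.95 F [ 0.4  0.4 -3.8] open 0.467 tilt [-3.e-04  0.e+00 -1.e+00]
shift [-0.0005  0.0003  0.0297] turn 0.14
```

Request:
apply_moves --plan '[[[-0.0005,0,0.03,0,0.3],[-0.0005,0,0.038,0,0.3],[-0.0005,0,0.04,0,0.3],[-0.0005,0,0.04,0,0.3]]]'

```text
t: 6.35
tcp_pos: [0.4753, 0.0336, 0.0751]
eef_rot: [[0.927, -0.376, -0.0], [-0.376, -0.927, 0.0], [-0.0, 0.0, -1.0]]
ft_force: [-0.6, -0.7, -3.3]
opening: 0.466
```

```bash
python3 - <<'E'
from h import *
s=manip.sense();p=s['tcp_pos'];to([.475,.0337,.085],-22.2)
im=manip.get_image('scene');cv2.imwrite('pics/s2raw.png',im)
u,v=302,185
t=cv2.resize(im[v-36:v+36,u-40:u+40],(800,600)[:1]+(720,),interpolation=cv2.INTER_CUBIC)[60:660]
cv2.imwrite('pics/z3.png',t)
for l in('block_mid','bushing_mid','block_hole'):
  for c in('scene','top'):
    if c=='top': manip.get_image('top')
    print(l,c,[(np.round(d['location'],4).tolist(),round(d['p'],2)) for d in manip.spot_point(l,c)[:2]])
# expected body corners for offset d along tool x
R=s['eef_rot'];b=p-[0,0,.022]
for d in(0,.002):
  for x,y,z in((.026,.022,.044),(.026,-.022,.044),(-.026,-.022,.044),(-.026,.022,.044),(.042,.019,.012),(.042,-.019,.012)):
    q=b+R@[x+d,y,0]+[0,0,z]; w=proj('scene',q); print(d,x,y,((w+.5-[u-40,v-36])*10-[0,60]).round(0))
E
```

```text
tcp [0.4753 0.0336 0.0751] yaw -22.09 t 6.35 F [-0.6 -0.7 -3.3] open 0.466 tilt [-3.e-04  1.e-04 -1.e+00]
shift [-0.0003  0.     -0.0099] turn 0.11
block_mid scene [([0.4756, 0.0324, 0.0723], 0.65)]
block_mid top []
bushing_mid scene [([0.4779, 0.034, 0.0829], 0.58), ([0.7123, -0.284, 0.0031], 0.28)]
bushing_mid top []
block_hole scene [([0.4755, 0.0326, 0.0526], 0.69), ([0.7139, -0.2841, 0.0012], 0.3)]
block_hole top []
0 0.026 0.022 [280. 213.]
0 0.026 -0.022 [426. 251.]
0 -0.026 -0.022 [512. 168.]
0 -0.026 0.022 [370. 132.]
0 0.042 0.019 [262. 344.]
0 0.042 -0.019 [387. 379.]
0.002 0.026 0.022 [277. 216.]
0.002 0.026 -0.022 [423. 255.]
0.002 -0.026 -0.022 [509. 171.]
0.002 -0.026 0.022 [366. 135.]
0.002 0.042 0.019 [258. 348.]
0.002 0.042 -0.019 [384. 383.]
```

View pics/z3.png

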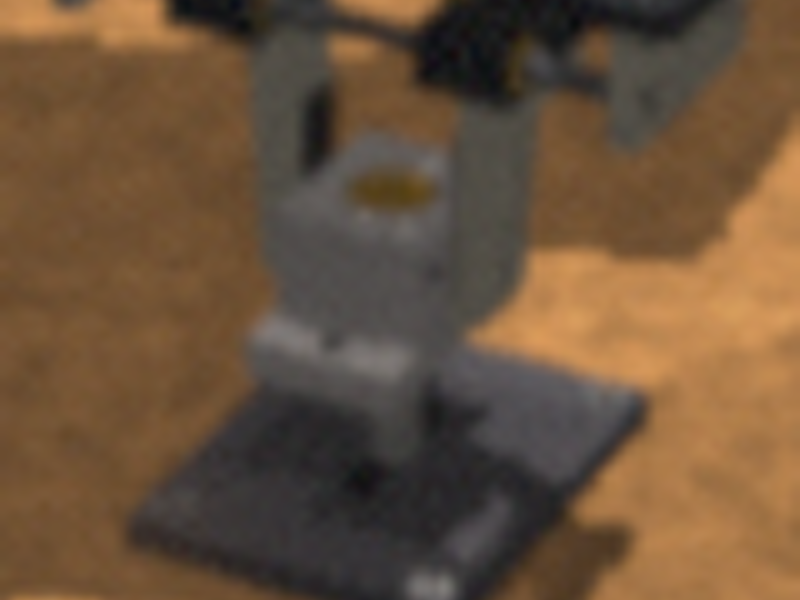

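The picture shows the bushing top at (393,190) in the crop, sitting level in the block. The block hangs straight over the pin, whose shaft shows at (400,430). Next I'll compare the two in the scene camera alone.

```bash
python3 - <<'E'
from h import *
B=atz('scene',(262+39.3-.45,149+25-.45),.0971); P=atz('scene',(270+(597-400)/6.25-.42,169+128/6.25-.42),.047)
R=manip.sense()['eef_rot']; print(B,P,'needed tool shift',(R.T@(P-B)*1e3).round(1))
E
```

```text
[0.47562823 0.03256081 0.0971    ] [0.47357788 0.0337543  0.047     ] needed tool shift [-2.4 -0.3 50.1]
```

Request:
apply_moves --plan '[[[0,0,0.005,0,0.3],[0,0,0.007,0,0.3],[0,0,0.009,0,0.3],[0,0,0.009,0,0.3]]]'

```text
t: 7.25
tcp_pos: [0.475, 0.0335, 0.0661]
eef_rot: [[0.926, -0.377, -0.001], [-0.377, -0.926, 0.001], [-0.001, -0.0, -1.0]]
ft_force: [-1.9, 4.3, -5.8]
opening: 0.472
```

Request:
apply_moves --plan '[[[0,0,0.001,0,0.3],[0,0,0.001,0,0.3],[0,0,0.001,0,0.3]]]'

```text
t: 7.55
tcp_pos: [0.4743, 0.0336, 0.0644]
eef_rot: [[0.926, -0.377, -0.002], [-0.377, -0.926, 0.001], [-0.002, 0.0, -1.0]]
ft_force: [-1.3, 3.9, -0.6]
opening: 0.472
```

```bash
python3 - <<'E'
from h import *
s=manip.sense();R=s['eef_rot'];to([.475,.0337,.05],-22.2)
print('F tool',R.T@s['ft_force'],'M tool',R.T@s['torque'])
im=manip.get_image('scene');u,v=302,185
cv2.imwrite('pics/z4.png',cv2.resize(im[v-36:v+36,u-40:u+40],(800,720),interpolation=cv2.INTER_CUBIC)[60:660])
E
```

```text
tcp [0.4743 0.0336 0.0644] yaw -22.16 t 7.55 F [-1.3  3.9 -0.6] open 0.472 tilt [-2.2e-03  1.0e-04 -1.0e+00]
shift [ 0.0006 -0.0003  0.0143] turn 0.04
F tool [-2.67075847 -3.11961757  0.63986978] M tool [ 0.69993237 -0.74073231 -0.0212412 ]
```

View pics/z4.png

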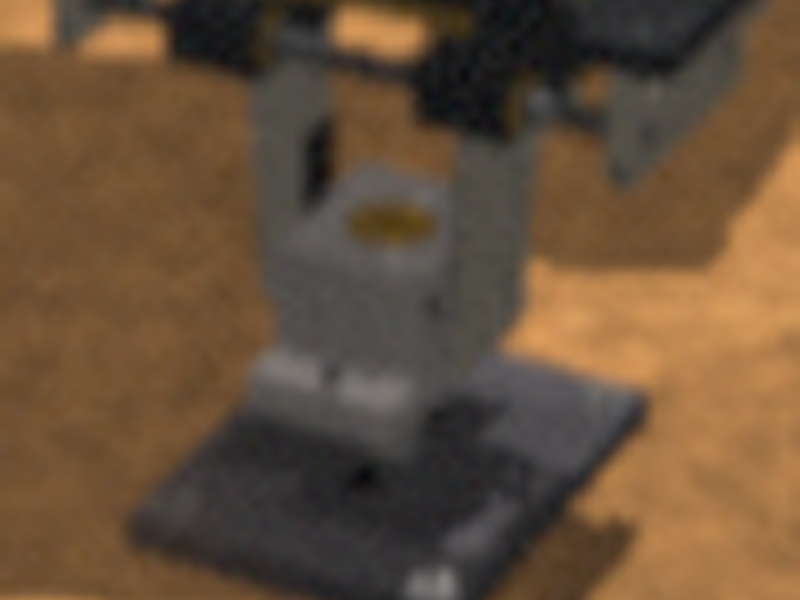

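The block has come straight down, with the bushing top now at (393,222). The pin is about 4.6 mm into the hole and pushing on its side, so I'll move sideways to relieve it.

Request:
apply_moves --plan '[[[-0.001,-0.0006,0,0,0.3],[-0.001,-0.0006,0,0,0.3],[-0.001,-0.0006,0,0,0.3]]]'

```text
t: 7.9
tcp_pos: [0.4744, 0.0341, 0.0647]
eef_rot: [[0.926, -0.377, -0.0], [-0.377, -0.926, -0.0], [-0.0, 0.0, -1.0]]
ft_force: [-0.5, 0.4, -4.0]
opening: 0.468
```

```bash
cat >> h.py <<'E'
def f():
    to([.475,.0337,.034],-22.2); s=manip.sense();R=s['eef_rot'];print('F tool',(R.T@s['ft_force']).round(1),'M',(R.T@s['torque']).round(2))
E
python3 -c "
from h import *
f()"
```

```text
tcp [0.4744 0.0341 0.0647] yaw -22.13 t 7.9 F [-0.5  0.4 -4. ] open 0.468 tilt [-2.e-04  1.e-04 -1.e+00]
shift [0.0007 0.0001 0.0307] turn 0.07
F tool [-0.6 -0.2  4. ] M [ 0.1  -0.13 -0.02]
```

Request:
apply_moves --plan '[[[0,0,0.003,0,0.3],[0,0,0.006,0,0.3],[0,0,0.009,0,0.3],[0,0,0.012,0,0.3],[0,0,0.0135,0,0.3],[0,0,0.0135,0,0.3]]]'

```text
t: 8.5
tcp_pos: [0.4743, 0.0341, 0.051]
eef_rot: [[0.926, -0.377, -0.0], [-0.377, -0.926, -0.0], [-0.0, 0.0, -1.0]]
ft_force: [-1.1, 0.4, -4.2]
opening: 0.467
```

```bash
python3 -c "
from h import *
f()"
```

```text
tcp [0.4743 0.0341 0.051 ] yaw -22.14 t 8.5 F [-1.1  0.4 -4.2] open 0.467 tilt [-4.e-04  2.e-04 -1.e+00]
shift [0.0008 0.0001 0.017 ] turn 0.06
F tool [-1.2  0.1  4.2] M [ 0.22 -0.24  0.03]
```

Free so far. Now the steady press, 1 mm per row.

Request:
apply_moves --plan '[[[0,0,0.001,0,0.3],[0,0,0.002,0,0.3],[0,0,0.003,0,0.3],[0,0,0.004,0,0.3],[0,0,0.005,0,0.3],[0,0,0.006,0,0.3],[0,0,0.006,0,0.3]]]'

```text
t: 9.2
tcp_pos: [0.4746, 0.0342, 0.0458]
eef_rot: [[0.926, -0.377, 0.0], [-0.377, -0.926, 0.0], [0.0, -0.0, -1.0]]
ft_force: [-3.6, 2.8, 5.1]
opening: 0.472
```

```bash
python3 -c "
from h import *
f()"
```

```text
tcp [0.4746 0.0342 0.0458] yaw -22.14 t 9.2 F [-3.6  2.8  5.1] open 0.472 tilt [ 2.e-04 -2.e-04 -1.e+00]
shift [0.0006 0.0003 0.0118] turn 0.06
F tool [-4.4 -1.2 -5.1] M [ 0.23 -0.83 -0.01]
```

Request:
apply_moves --plan '[[[-0.0006,-0.0002,0.001,0,0.3],[-0.0006,-0.0002,0.002,0,0.3],[-0.0006,-0.0002,0.003,0,0.3],[-0.0006,-0.0002,0.004,0,0.3],[-0.0006,-0.0002,0.005,0,0.3],[-0.0006,-0.0002,0.006,0,0.3],[-0.0006,-0.0002,0.006,0,0.3]]]'

```text
t: 9.9
tcp_pos: [0.4743, 0.0344, 0.0394]
eef_rot: [[0.926, -0.377, 0.001], [-0.377, -0.926, -0.0], [0.001, -0.0, -1.0]]
ft_force: [-0.5, 0.0, -2.1]
opening: 0.469
```

```bash
python3 -c "
from h import *
f()"
```

```text
tcp [0.4743 0.0344 0.0394] yaw -22.14 t 9.9 F [-0.5  0.  -2.1] open 0.469 tilt [ 9.e-04 -2.e-04 -1.e+00]
shift [0.0009 0.0004 0.0054] turn 0.06
F tool [-0.4  0.1  2.1] M [ 0.05 -0.07  0.01]
```

Request:
apply_moves --plan '[[[0,0,0.001,0,0.3],[0,0,0.002,0,0.3],[0,0,0.003,0,0.3],[0,0,0.004,0,0.3],[0,0,0.0045,0,0.3],[0,0,0.005,0,0.3],[0,0,0.005,0,0.3]]]'

```text
t: 10.6
tcp_pos: [0.474, 0.0345, 0.0343]
eef_rot: [[0.926, -0.377, -0.0], [-0.377, -0.926, 0.0], [-0.0, 0.0, -1.0]]
ft_force: [0.1, 0.0, -2.4]
opening: 0.468
```

```bash
python3 -c "
from h import *
f()"
```

```text
tcp [0.474  0.0345 0.0343] yaw -22.14 t 10.6 F [ 0.1  0.  -2.4] open 0.468 tilt [-1.e-04  0.e+00 -1.e+00]
shift [0.0013 0.0004 0.0003] turn 0.06
F tool [ 0.1 -0.1  2.4] M [ 0.03 -0.09 -0.02]
```

Request:
apply_moves --plan '[[[0,0,0.0005,0,0.3],[0,0,0.001,0,0.3],[0,0,0.0015,0,0.3],[0,0,0.0015,0,0.3]]]'

```text
t: 11.0
tcp_pos: [0.4741, 0.0345, 0.0338]
eef_rot: [[0.926, -0.377, 0.0], [-0.377, -0.926, -0.0], [0.0, -0.0, -1.0]]
ft_force: [-5.6, -0.1, 16.0]
opening: 0.468
```

```bash
python3 -c "
from h import *
f()"
```

```text
tcp [0.4741 0.0345 0.0338] yaw -22.13 t 11.0 F [-5.6 -0.1 16. ] open 0.468 tilt [ 2.e-04 -0.e+00 -1.e+00]
shift [ 0.0012  0.0004 -0.0002] turn 0.07
F tool [ -5.1   2.2 -16. ] M [-0.38 -0.9  -0.01]
```

Seated: the height came out as predicted and contact rose to about 18 N. Now I'll unload, open and raise to the bushing.

Request:
apply_moves --plan '[[[0,0,-0.001,0,0.3],[0,0,-0.001,0,0.3],[0,0,-0.001,0,0.7],[0,0,-0.001,0,0.8],[0,0,-0.001,0,0.8],[0,0,-0.001,0,0.8],[0,0,-0.02,0,0.8],[0,0,-0.05,0,0.8],[0,0,-0.07,0,0.8],[0,0,-0.07,0,0.8]]]'

```text
t: 12.0
tcp_pos: [0.4753, 0.0345, 0.105]
eef_rot: [[0.926, -0.377, 0.004], [-0.377, -0.926, -0.0], [0.004, -0.002, -1.0]]
ft_force: [0.2, 0.4, -0.1]
opening: 0.799
```

```bash
python3 - <<'E'
from h import *
s=manip.sense();R=s['eef_rot'];to([.474,.0345,.0718],-22.2)
im=manip.get_image('scene');u,v=302,185
cv2.imwrite('pics/z5.png',cv2.resize(im[v-36:v+36,u-40:u+40],(800,720),interpolation=cv2.INTER_CUBIC)[60:660])
q=np.array([.4743,.0343,.056])
for z in(.012,.056,.071): print(z,((proj('scene',[.4743,.0343,z])+.5-[u-40,v-36])*10-[0,60]).round(0))
E
```

```text
tcp [0.4753 0.0345 0.105 ] yaw -22.14 t 12.0 F [ 0.2  0.4 -0.1] open 0.799 tilt [ 0.0041 -0.0016 -1.    ]
shift [-0.0014  0.0006  0.0332] turn 0.06
0.012 [396. 454.]
0.056 [398. 319.]
0.071 [399. 272.]
```

View pics/z5.png

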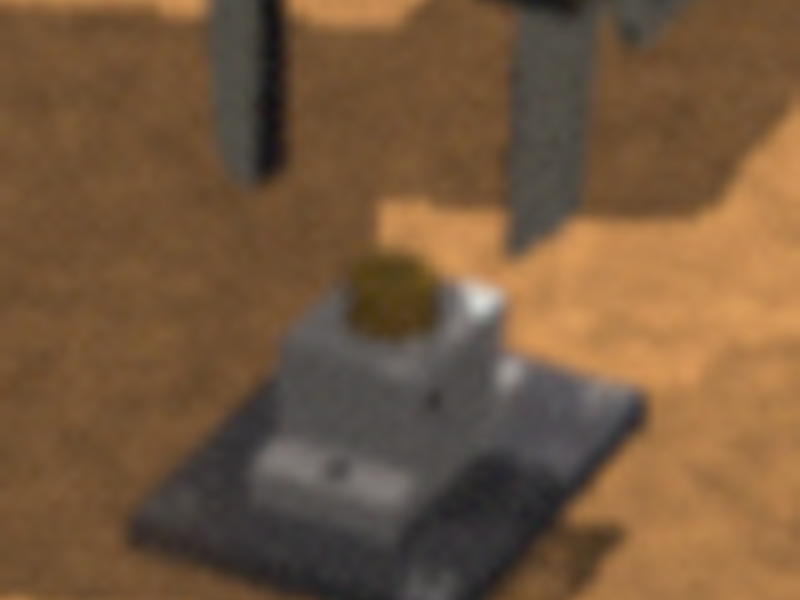

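The block sits flat on the plate and the bushing stands about 15 mm out, its top at about (392,272) against a predicted (399,272). Now I'll grip it above the block.

Request:
apply_moves --plan '[[[-0.0008,0,0.02,0,0.6],[-0.0008,0,0.03,0,0.6],[-0.0008,0,0.033,0,0.6],[-0.0008,0,0.033,0,0.6]]]' --force 15

```text
t: 12.45
tcp_pos: [0.4728, 0.0348, 0.0691]
eef_rot: [[0.926, -0.377, -0.002], [-0.377, -0.926, 0.0], [-0.002, 0.001, -1.0]]
ft_force: [0.7, -0.0, 0.3]
opening: 0.601
```

```bash
python3 -c "
from h import *
f()"
```

```text
tcp [0.4728 0.0348 0.0691] yaw -22.14 t 12.45 F [ 0.7 -0.   0.3] open 0.601 tilt [-1.7e-03  6.0e-04 -1.0e+00]
shift [0.0025 0.0002 0.0351] turn 0.06
F tool [ 0.7 -0.2 -0.3] M [ 0.05 -0.    0.02]
```

Request:
apply_moves --plan '[[[0.001,0,-0.0025,0,0.6],[0.001,0,-0.0025,0,0.6],[0.001,0,-0.0025,0,0.6]]]'

```text
t: 12.75
tcp_pos: [0.4745, 0.0344, 0.0728]
eef_rot: [[0.926, -0.377, 0.001], [-0.377, -0.926, -0.0], [0.001, -0.0, -1.0]]
ft_force: [-0.1, -0.9, -0.3]
opening: 0.605
```

```bash
python3 -c "
from h import *
f()"
```

```text
tcp [0.4745 0.0344 0.0728] yaw -22.14 t 12.75 F [-0.1 -0.9 -0.3] open 0.605 tilt [ 8.e-04 -3.e-04 -1.e+00]
shift [0.0007 0.0005 0.0388] turn 0.06
F tool [0.3 0.8 0.3] M [ 0.1  -0.02 -0.01]
```

Request:
apply_moves --plan '[[[0,0,0.0007,0,0.3],[0,0,0.0007,0,0.2],[0,0,0.0007,0,0.1],[0,0,0.0007,0,0.1],[0,0,0.0007,0,0.1],[0,0,0.0007,0,0.1],[0,0,0.0007,0,0.1]]]' --force 15

```text
t: 13.45
tcp_pos: [0.4741, 0.0344, 0.0716]
eef_rot: [[0.926, -0.377, -0.0], [-0.377, -0.926, -0.0], [-0.0, 0.0, -1.0]]
ft_force: [-0.6, -0.2, 0.5]
opening: 0.273
```

```bash
python3 -c "
from h import *
f()"
```

```text
tcp [0.4741 0.0344 0.0716] yaw -22.14 t 13.45 F [-0.6 -0.2  0.5] open 0.273 tilt [-1.e-04  1.e-04 -1.e+00]
shift [0.0011 0.0003 0.0376] turn 0.06
F tool [-0.5  0.4 -0.5] M [-0.1  -0.03 -0.06]
```

Request:
apply_moves --plan '[[[0,0,-0.003,0,0.1],[0,0,-0.006,0,0.1],[0,0,-0.01,0,0.1],[0,0,-0.015,0,0.1],[0,0,-0.03,0,0.1],[0,0,-0.06,0,0.1],[0,0,-0.08,0,0.1],[0,0,-0.08,0,0.1]]]'

```text
t: 14.25
tcp_pos: [0.4755, 0.0344, 0.1542]
eef_rot: [[0.926, -0.377, 0.005], [-0.377, -0.926, -0.0], [0.004, -0.002, -1.0]]
ft_force: [-0.4, -0.4, -0.6]
opening: 0.274
```

```bash
python3 - <<'E'
from h import *
np.set_printoptions(precision=4,suppress=True)
f()
im=manip.get_image('scene');im0=cv2.imread('pics/scene0.png')
u,v=302,175
a=cv2.resize(im[v-40:v+40,u-40:u+40],(400,400),interpolation=cv2.INTER_CUBIC)
t=manip.get_image('top')
b=cv2.resize(t[206:318,374:486],(400,400),interpolation=cv2.INTER_CUBIC)
cv2.imwrite('pics/z6.png',np.hstack([a,b]))
E
```

```text
tcp [0.4755 0.0344 0.1542] yaw -22.14 t 14.25 F [-0.4 -0.4 -0.6] open 0.274 tilt [ 0.0044 -0.0017 -1.    ]
shift [-0.0007  0.0011  0.1202] turn 0.06
F tool [-0.3  0.6  0.6] M [ 0.06 -0.03  0.01]
```

View pics/z6.png

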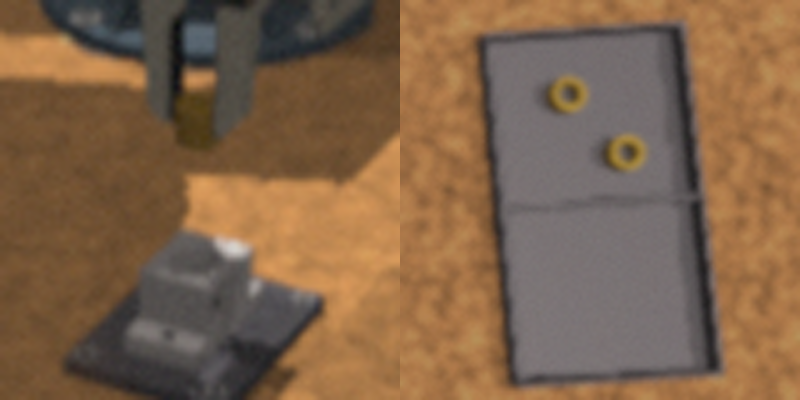

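The block is still seated with an empty recess (crop, about (195,255)), and the bushing hangs vertically in the jaws at (196,120). The right tile shows the empty compartment in the lower half of the tray, around (612,290), and the two small bushings in the upper half. Next I'll carry it over.

Request:
apply_moves --plan '[[[0.08,0.324,0,-25.3,0.1],[0.08,0.324,0,-25.3,0.1],[0.08,0.324,0,-25.3,0.1],[0.08,0.324,0,-25.3,0.1],[0.08,0.324,0,-25.3,0.1],[0.08,0.324,0,-25.3,0.1],[0.08,0.324,0,-25.3,0.1],[0.08,0.324,0,-25.3,0.1],[0.08,0.324,0.03,-25.3,0.1],[0.08,0.324,0.07,-25.3,0.1],[0.08,0.324,0.08,-25.3,0.1],[0.08,0.324,0.08,-25.3,0.1]]]'

```text
t: 15.55
tcp_pos: [0.4253, -0.2947, 0.0701]
eef_rot: [[0.998, 0.056, -0.003], [0.056, -0.998, 0.003], [-0.003, -0.003, -1.0]]
ft_force: [0.3, -0.4, -0.6]
opening: 0.273
```

```bash
python3 -c "
from h import *
f();to([.428,-.2965,.0276],3.2)"
```

```text
tcp [ 0.4253 -0.2947  0.0701] yaw 3.19 t 15.55 F [ 0.3 -0.4 -0.6] open 0.273 tilt [-0.0031 -0.0029 -1.    ]
shift [ 0.068  -0.325   0.0368] turn 25.39
F tool [0.3 0.4 0.6] M [-0.01 -0.02 -0.02]
tcp [ 0.4253 -0.2947  0.0701] yaw 3.19 t 15.55 F [ 0.3 -0.4 -0.6] open 0.273 tilt [-0.0031 -0.0029 -1.    ]
shift [0.0027 0.0021 0.0425] turn -0.01
```

Request:
apply_moves --plan '[[[0.002,0.002,0.015,0,0.1],[0.002,0.002,0.03,0,0.1],[0.002,0.002,0.036,0,0.1],[0.002,0.002,0.038,0,0.1],[0.002,0.002,0.038,0,0.1],[0.002,0.002,0.038,0,0.1]]]'

```text
t: 16.15
tcp_pos: [0.4287, -0.2979, 0.0345]
eef_rot: [[0.998, 0.055, 0.001], [0.055, -0.998, -0.001], [0.001, 0.001, -1.0]]
ft_force: [-0.9, -0.6, -0.7]
opening: 0.272
```

```bash
python3 -c "
from h import *
f()"
```

```text
tcp [ 0.4287 -0.2979  0.0345] yaw 3.17 t 16.15 F [-0.9 -0.6 -0.7] open 0.272 tilt [ 8.e-04  8.e-04 -1.e+00]
shift [ 6.460e-02 -3.286e-01  3.000e-04] turn 25.37
F tool [-0.9  0.6  0.7] M [0.05 0.04 0.04]
```

Expected contact at TCP z ≈ 0.0276, so about 7 mm to go; lowering gently.

Request:
apply_moves --plan '[[[0,0,0.002,0,0.1],[0,0,0.004,0,0.1],[0,0,0.005,0,0.1],[0,0,0.006,0,0.1],[0,0,0.007,0,0.1],[0,0,0.007,0,0.1]]]'

```text
t: 16.75
tcp_pos: [0.4284, -0.2977, 0.0275]
eef_rot: [[0.998, 0.055, 0.0], [0.055, -0.998, -0.0], [0.0, 0.0, -1.0]]
ft_force: [-4.0, 3.0, 13.4]
opening: 0.273
```

```bash
python3 -c "
from h import *
f()"
```

```text
tcp [ 0.4284 -0.2977  0.0275] yaw 3.17 t 16.75 F [-4.   3.  13.4] open 0.273 tilt [ 0.  0. -1.]
shift [ 0.0649 -0.3284 -0.0065] turn 25.37
F tool [ -3.8  -3.2 -13.4] M [ 0.61 -0.67  0.01]
```

Request:
apply_moves --plan '[[[0,0,-0.0005,0,0.1],[0,0,-0.0005,0,0.1],[0,0,-0.0005,0,0.35],[0,0,-0.0005,0,0.5],[0,0,-0.0005,0,0.5],[0,0,-0.0005,0,0.5],[0,0,-0.02,0,0.5],[0,0,-0.06,0,0.5],[0,0,-0.1,0,0.5],[0,0,-0.14,0,0.5],[0,0,-0.17,0,0.5],[0,0,-0.17,0,0.5]]]'

```text
t: 17.95
tcp_pos: [0.4297, -0.2988, 0.2006]
eef_rot: [[0.998, 0.055, 0.005], [0.055, -0.998, -0.004], [0.005, 0.005, -1.0]]
ft_force: [0.2, 0.3, 0.2]
opening: 0.497
```

Request:
apply_moves --plan '[[[-0.1,0.15,0,0,0.5],[-0.1,0.15,0,0,0.5],[-0.1,0.15,0,0,0.5],[-0.1,0.15,0,0,0.5],[-0.1,0.15,0,0,0.5],[-0.1,0.15,0,0,0.5],[-0.1,0.15,0,0,0.5],[-0.1,0.15,0,0,0.5]]]'

```text
t: 18.75
tcp_pos: [0.3374, -0.452, 0.1965]
eef_rot: [[0.998, 0.057, -0.0], [0.057, -0.998, 0.0], [-0.0, -0.0, -1.0]]
ft_force: [0.4, 0.4, 0.4]
opening: 0.499
```

```bash
python3 - <<'E'
from h import *
f()
t=manip.get_image('top'); s=manip.get_image('scene')
c=lambda i,u,v,w:cv2.resize(i[v-w:v+w,u-w:u+w],(400,300) if 0 else (300,300),interpolation=cv2.INTER_CUBIC)
cv2.imwrite('pics/z7.png',np.vstack([np.hstack([c(t,430,262,56),c(t,267,262,40)]),np.hstack([c(s,190,193,32),c(s,302,190,32)])]))
for k in('top','scene'): print(k,[(d['location'].round(4) if hasattr(d['location'],'round') else d['location'],round(d['p'],2)) for d in manip.spot_point('bushing_mid',k)[:3]],[(d['location'],round(d['p'],2)) for d in manip.spot_point('block_mid',k)[:1]])
E
```

```text
tcp [ 0.3374 -0.452   0.1965] yaw 3.24 t 18.75 F [0.4 0.4 0.4] open 0.499 tilt [-1.e-04 -4.e-04 -1.e+00]
shift [ 0.1649 -0.4771  0.1627] turn 25.44
F tool [ 0.4 -0.4 -0.4] M [0.08 0.01 0.01]
top [([0.4318, -0.2986, 0.0127], 0.47)] [([0.4731, 0.0322, 0.0365], 0.63)]
scene [([0.475, 0.0336, -0.0001], 0.65), ([0.432, -0.2952, 0.0123], 0.6), ([0.4736, 0.0342, 0.0135], 0.29)] [([0.4728, 0.0313, 0.0314], 0.8)]
```

View pics/z7.png

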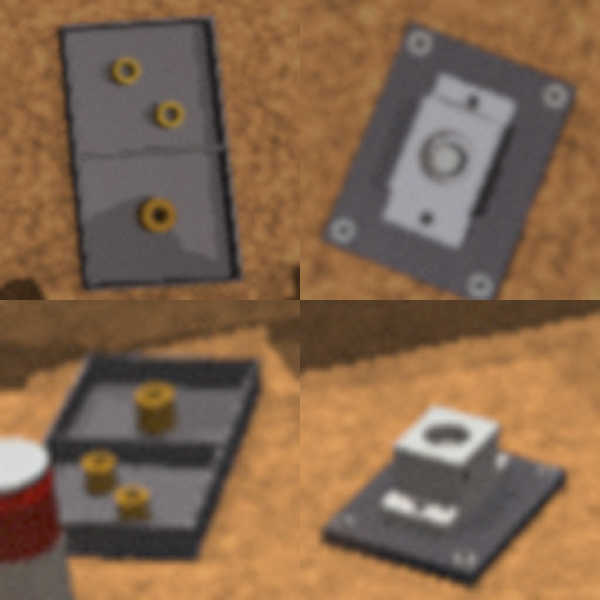

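The bushing stands on end in the empty compartment (158,215 from above and 155,410 in the scene view). The block sits flat on the plate with the pin visible in its empty recess (445,157).

```bash
python3 -c "
from plant import manip
print(manip.sign_off())"
```

```text
the job is handed in; nothing more can be done
None
```

The job is done and handed in at about 19 s. The block is seated on the knock-out stand with an empty recess, and the bushing stands on end in the empty tray compartment.

- **Finding the pin:** the block first touched the side of the pin with about 4 N. A sideways correction of about 1 mm freed it.
- **Pressing out:** the highest press force I read was about 18 N, taken only at the end of each move, against the 60 N limit. The block seated at the predicted height, with the bushing about 15 mm out of the recess.
- **Placing the bushing:** it lifted out without lifting the block and touched the tray floor at the predicted height. I read about 13 N there.
- **Last checks:** both cameras show the block flat on the plate and the bushing upright in the tray at about (0.43, -0.30). The stand and the small bushings look undisturbed; I did not re-measure the other bystanders, but nothing came near them.
- **Disagreements:** the network's best scene-camera guess for the bushing was at the stand (p 0.65), but its second guess and the top camera put it in the tray, as the picture shows. The scene camera also put the bushing and block 1–2 mm off the measured tool position, which is within calibration.

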